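# Free the stone-setting turntable by parking its index plunger

## Task

Free the round setting turntable: pull its T-handled index plunger straight up against the spring, twist it anticlockwise (seen from above) about 70 degrees to the rest notch, and let it sink into that notch so that it stays retracted when released. Leave the identical plunger on the straight slide gauge down.

Things in the scene. Friction and masses are not known exactly. Their poses are not given: they have to be found in the camera images.
- turntable_grip (a point): Centre of the turntable plunger's T-handle: dark steel bar 44 long, 12 thick, 14 mm tall on a vertical stem 10 mm across. Moves with it: x along the bar (at the start towards the disc's centre, 58 mm away), z up. Down, it is 129 mm above the bench, 29 mm above its sleeve (36 mm across). Stand fixed: base 175 x 120 mm, notched aluminium disc 130 mm across; nothing but the handle is above 102 mm.
- turntable_pull (a joint): Lift of that plunger in m: 0 down, its tip locked in a disc notch; 0.018 top stop. A spring pulls it down with 4 N at 0, 7 N at 0.018. A cross pin (5 mm, parallel to the bar) runs in a deep slot in the sleeve; above 0.0135 it clears the sleeve's rim and the handle can be twisted. Parked in the rest notch it stays at 0.010.
- turntable_twist (a joint): Twist of that handle about its vertical stem in rad, positive anticlockwise from above: 0 in the deep slot, as at the start (cannot turn while down); free from -0.1 to 1.45 when lifted clear. The rest notch, a V in the sleeve's rim centred at 1.22 (70 degrees), catches and centres the pin if let down between about 0.95 and 1.45.
- gauge_pull (a joint): Lift in m (0 down, 0.018 top) of the bystander: an identical T-handled plunger on a like base, which carries a straight notched aluminium bar and a wooden block instead of the round disc. It stays down.
Not all that is in view belongs to the job. What is shaped like the part that bears turntable_grip but red is not meant. What is shaped like the part that bears gauge_pull but blue or red is not meant.

How it is judged:
At the end, for the whole second after the job is handed in: The turntable's plunger is at rest in its rest notch: lifted 7.5 to 12.5 mm and twisted 1.0 to 1.44 rad (57 to 82 degrees) anticlockwise, not moving up or down. The gauge's plunger is down (under 3 mm) (value of joint turntable_pull between 0.0075 and 0.0125 m and value of joint turntable_twist between 1 and 1.44 rad and velocity of joint turntable_pull between -0.005 and 0.005 m/s and value of joint gauge_pull below 0.003 m); the robot touches nothing.
It fails at once if the slide gauge's plunger is pulled (value of joint gauge_pull above 0.006 m).
It also fails if it takes over 32 s, if anything falls off the work surface, if the arm or the gripper's body presses on something with over 40 N, if the wrist force passes 120 N, or if a joint passes its speed limit or range.

## Robot

A 7-joint arm with a two-finger parallel gripper is mounted at the origin on the work surface. World frame = base frame: x ahead of the robot, y to its left, z up, the work surface at z = 0. Lengths are in m, angles in rad, forces in N, time in s.
With the tool pointing down it reaches from about 0.425 to 0.925 m from the base axis. Payload 6.8 kg.
Tool frame: the origin (TCP) lies midway between the tips of the shut fingers; the grasp point (between the pads) lies behind it (ctrl.grasp_offset is the z of the grasp point in the tool frame, in m); z points along the fingers, y is the line along which they close (so a half turn about z gives the same grasp; the last joint's range is limited). The gripper opens to 88 mm and grips with 3 to 60 N. Pads are 20 mm wide; open, the fingers measure 115 mm over their backs; the gripper's body (75 mm by 178 mm) begins 61 mm behind the grasp point.
Start: joints at [-1.281, 0.477, 0.022, 1.555, -0.011, 1.109, -0.083], TCP at [0.261, 0.622, 0.223] pointing down, gripper open.
Joint ranges: [-2.96, 2.96], [-0.34, 2.1], [-1.41, 1.46], [0.24, 2.44], [-1.37, 4.51], [0.17, 1.92], [-2.96, 2.96]. Speed limits (rad/s): [2.39, 2.39, 3.14, 3.14, 3.14, 3.14, 3.14].

## Interface

Orientations are given as a unit quaternion [w, x, y, z].
In Python, from plant import ctrl gives the robot as it stands. The module is installed in compiled form; this text tells all that it offers. Calls block until the motion is done:
- ctrl.move_pose(position, orientation): joint-space move of the TCP to a pose.
- ctrl.line_to(position, frame=None, v=0.15): straight line of the TCP; frame=None keeps the orientation; v is the mean speed in m/s.
- ctrl.move_joints(angles): joint-space move.
- ctrl.gripper_open() and ctrl.grab(newtons=None): open the fingers fully, or close them until they stop; newtons is the grip in N (None keeps the last).
- ctrl.dwell(seconds).
- ctrl.solve_ik(position, orientation): joint angles nearest the present ones, or None.
- ctrl.camera(name): name is "scene" or "top"; returns the picture (384x512x3 uint8, blue, green, red); there is no depth.
- ctrl.camera_info(name): a dict with "fx", "fy", "cx", "cy" (pixels), "cam_to_world" (4x4, takes a point from camera to world coordinates). Camera axes: x right, y down, z forward; pixel columns grow to the right and rows downward; lengths in m; the calibration is good to about 2 mm. A picture is of the moment at which its call begins. camera_info takes no time and is no camera call.
A pose or a line that the arm cannot do raises ctrl.PlanningError and nothing moves.
- ctrl.finish_job(): hands the job in; it is judged then, once.
Readings, each from a call of its own:
- ctrl.current_time_s(): time.
- ctrl.current_qpos(): joint angles.
- ctrl.current_qvel(): joint speeds.
- ctrl.current_effort(): joint torques, N m.
- ctrl.current_tool_pos(): TCP position.
- ctrl.current_eef_rot(): TCP orientation.
- ctrl.current_wrist_force(): force on the tool from outside, world axes, zero at the start.
- ctrl.current_torque(): the same for the moment, N m.
- ctrl.current_grip_width(): finger opening in m.
- ctrl.current_grip_force(): force on a finger pad.
Only numpy, scipy, OpenCV 4.12 (cv2) and the standard library are available. Lean on these libraries where they do the work, as an engineer would, in place of code of your own. Each camera call takes 0.05 s, during which the arm holds its last target. There are 200 camera calls.

## Working session

There is one attempt and no reset: what is moved stays moved. The work goes in short steps, each a Python script; the robot and the scene stay as the last script left them, time stands still between calls to the robot, and variables do not carry over. Pictures are saved under pics/ and viewed, at most 10 in all, crops included, and the job is handed in when it is done.

```bash
mkdir -p pics && python3 - <<'E'
from plant import ctrl
import cv2
for n in ("scene","top"):
    im=ctrl.camera(n); cv2.imwrite(f"pics/{n}0.png",im)
    i=ctrl.camera_info(n); print(n,i["fx"],i["cx"],i["cy"],i["cam_to_world"])
print(ctrl.current_time_s(),ctrl.grasp_offset,ctrl.current_eef_rot())
E
```

```text
scene 482.14844230965474 248.01384301189756 192.3368987322438 [[-0.62489087  0.62008272 -0.47435095  1.38359073]
 [ 0.7806842   0.4911656  -0.38637876  0.46771024]
 [-0.00660192 -0.61176284 -0.79101368  1.52887259]
 [ 0.          0.          0.          1.        ]]
top 483.59439017180495 258.67989357378843 196.87154235405998 [[-0.00372717 -0.99692584  0.07826226  0.42883355]
 [-0.99974196  0.00546853  0.02204775 -0.2447859 ]
 [-0.02240795 -0.07815989 -0.99668898  1.64360286]
 [ 0.          0.          0.          1.        ]]
0.1 -0.0187 [-8.38535743e-05  1.97592046e-01  9.80283995e-01 -8.15350666e-04]
```

View pics/scene0.png

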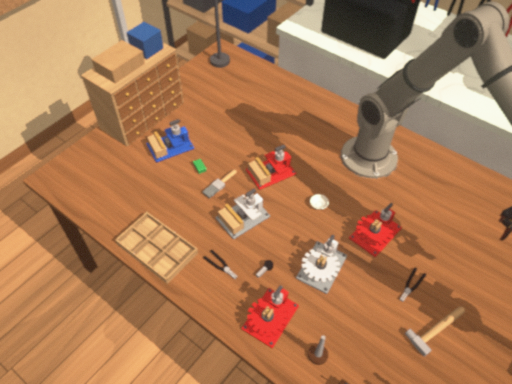

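View pics/top0.png

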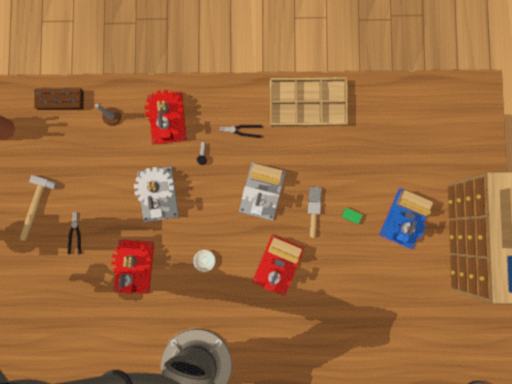

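Top-view candidates are the grey turntable (155,190), red turntables (166,117) and (133,267), grey gauge (263,190), red gauge (279,265) and blue gauge (406,218). I choose the grey one with the round disc at (155,190), which is (322,262) in the scene view. I'll check it in a close crop.

```bash
python3 - <<'E'
import cv2,numpy as np
a=cv2.imread("pics/top0.png")[155:230,120:195]; b=cv2.imread("pics/scene0.png")[225:300,285:360]
f=lambda x:cv2.resize(x,(400,400),interpolation=cv2.INTER_CUBIC)
o=np.hstack([f(a),f(b)])
for k in range(0,800,80): cv2.line(o,(k,0),(k,6),(0,255,255),1);cv2.line(o,(0,k),(6,k),(0,255,255),1)
cv2.imwrite("pics/crop0.png",o)
E
```

```text
(no output)
```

View pics/crop0.png

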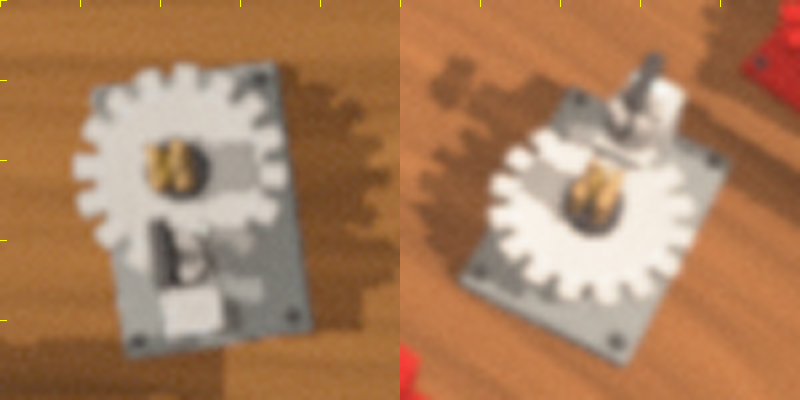

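The crop confirms a grey, round, notched disc. The T-bar runs about (157,222)–(172,285) in the left half and (253,58)–(225,125) in the right half. Next I'll measure it by mask and rays.

```bash
cat > h.py <<'E'
import cv2,numpy as np
from plant import ctrl
def ray(n,uv):
    i=ctrl.camera_info(n);T=np.array(i["cam_to_world"])
    d=T[:3,:3]@np.array([(uv[0]-i["cx"])/i["fx"],(uv[1]-i["cy"])/i["fy"],1])
    return T[:3,3],d/np.linalg.norm(d)
def on(n,uv,z):
    c,d=ray(n,uv);return c+d*(z-c[2])/d[2]
def tri(a,b):
    (p,d),(q,e)=ray("top",a),ray("scene",b)
    s=np.linalg.lstsq(np.c_[d,-e],q-p,rcond=None)[0]
    u,v=p+d*s[0],q+e*s[1];return (u+v)/2,np.linalg.norm(u-v)
E
python3 - <<'E'
from h import *
P={}
vis=[]
for n,(x0,y0,x1,y1) in dict(top=(147,194,156,211),scene=(322,231,336,252)).items():
    im=cv2.imread(f"pics/{n}0.png"); k=8
    c=cv2.resize(im[y0:y1,x0:x1],None,fx=k,fy=k,interpolation=cv2.INTER_CUBIC)
    hsv=cv2.cvtColor(c,cv2.COLOR_BGR2HSV)
    m=((hsv[...,2]<115)&(hsv[...,1]<90)).astype(np.uint8)
    cs=max(cv2.findContours(m,0,2)[0],key=cv2.contourArea)
    r=cv2.minAreaRect(cs);b=cv2.boxPoints(r)
    f=lambda p:(np.array(p)+.5)/k-.5+[x0,y0]
    P[n]=f(r[0]);b=f(b)
    e=[(b[i]+b[(i+1)%4])/2 for i in range(4)]
    pr=(e[0],e[2]) if np.linalg.norm(e[0]-e[2])>np.linalg.norm(e[1]-e[3]) else (e[1],e[3])
    w=[on(n,p,.129) for p in pr];d=w[1]-w[0]
    print(n,P[n],on(n,P[n],.129),"len",np.linalg.norm(d),np.degrees(np.arctan2(d[1],d[0])))
    cv2.drawContours(c,[cs],-1,(0,0,255),1); vis.append(cv2.resize(c,(300,400)))
cv2.imwrite("pics/m.png",np.hstack(vis))
print("tri",tri(P["top"],P["scene"]))
# disc: brightest
im=cv2.imread("pics/top0.png")[155:230,120:195];c=cv2.resize(im,None,fx=4,fy=4,interpolation=cv2.INTER_CUBIC)
m=(c.min(2)>175).astype(np.uint8);cs=max(cv2.findContours(m,0,2)[0],key=cv2.contourArea)
print("disc",(e:=cv2.minEnclosingCircle(cs)),[on("top",np.array(e[0])/4+[120,155],z)for z in(.09,.1)])
# base right edge direction, z~0.015
t=[on("top",np.array(p)/5.333+[120,155],.015) for p in((275,65),(312,328),(125,356))]
for d in(t[1]-t[0],t[2]-t[1]):print("edge",np.linalg.norm(d),np.degrees(np.arctan2(d[1],d[0])))
E
```

```text
top [151.3625946  202.12608624] [0.53299041 0.12749314 0.129     ] len 0.03841210735737699 -174.20875982228114
scene [328.31838226 242.59852886] [0.54324602 0.13217097 0.129     ] len 0.018635758449083075 22.406310770474356
tri (array([0.5345322 , 0.12983056, 0.11572463]), np.float64(0.002209337809019281))
disc ((135.77581787109375, 129.1708221435547), 78.5439224243164) [array([0.5838603 , 0.12932218, 0.09      ]), array([0.58286244, 0.12691417, 0.1       ])]
edge 0.1701134803801407 -171.44463980228937
edge 0.12018271267687827 98.2368479145996
```

View pics/m.png

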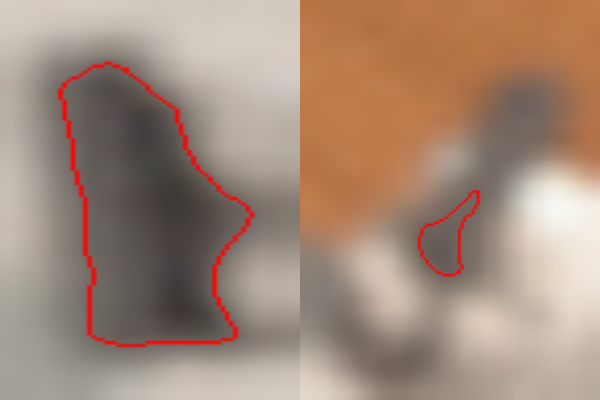

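```bash
cat >> h.py <<'E'
def proj(n,p):
    i=ctrl.camera_info(n);q=np.linalg.inv(np.array(i["cam_to_world"]))@np.r_[p,1]
    return np.array([i["fx"]*q[0]/q[2]+i["cx"],i["fy"]*q[1]/q[2]+i["cy"]])
def down(a):  # tool z down, tool y at world angle a
    from scipy.spatial.transform import Rotation as R
    y=np.array([np.cos(a),np.sin(a),0]);z=np.array([0,0,-1.]);x=np.cross(y,z)
    return R.from_matrix(np.c_[x,y,z]).as_quat()[[3,0,1,2]]
E
python3 - <<'E'
from h import *
g=np.array([.531,.130,.129]);a=np.radians(8.4);u=np.array([np.cos(a),np.sin(a),0]);v=np.array([-u[1],u[0],0])
vis=[]
for n,(x0,y0) in dict(top=(135,185),scene=(315,222)).items():
    im=cv2.imread(f"pics/{n}0.png")[y0:y0+35,x0:x0+35];k=11
    c=cv2.resize(im,None,fx=k,fy=k,interpolation=cv2.INTER_CUBIC)
    pts=np.array([((proj(n,g+u*.022*s+v*.006*t+[0,0,.007])-[x0,y0]+.5)*k) for s,t in((1,1),(1,-1),(-1,-1),(-1,1))]).astype(int)
    cv2.polylines(c,[pts],True,(0,0,255),1); vis.append(c)
cv2.imwrite("pics/ov.png",np.hstack(vis))
p=g+[0,0,.0187*-1]
for t in(98.4,-81.6):
    for d in (0,70): 
        s=ctrl.solve_ik(p+[0,0,.016],down(np.radians(t+d))); print(t,d,None if s is None else np.round(s,2))
E
```

```text
98.4 0 [-0.49  0.39  0.16  1.96 -0.09  0.8   1.44]
98.4 70 [-0.27  0.39 -0.11  1.95  0.06  0.81  2.53]
-81.6 0 [-0.86  0.45  0.65  1.99 -0.37  0.82 -1.43]
-81.6 70 [-0.75  0.42  0.5   1.98 -0.27  0.81 -0.3 ]
```

View pics/ov.png

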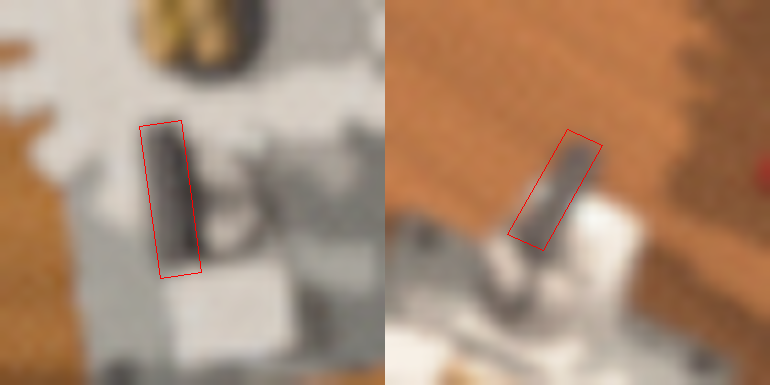

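The overlay box sits on the T-bar within about 1–2 mm in both views: centre about (170,200) in the left half and (555,190) in the right half. Grasping now.

```bash
python3 - <<'E'
from h import *
p=np.array([.531,.1292,.130-.0187]); q=down(np.radians(-81.6))
ctrl.move_pose(p+[0,0,.09],q)
ctrl.line_to(p,v=.08); print("F",np.round(ctrl.current_wrist_force(),1),ctrl.current_time_s())
ctrl.grab(35); ctrl.dwell(.2)
print(ctrl.current_grip_width(),ctrl.current_grip_force(),np.round(ctrl.current_wrist_force(),1),np.round(ctrl.current_torque(),2),ctrl.current_tool_pos(),ctrl.current_time_s())
E
```

```text
F [-0.1 -0.7  0.1] 3.4
0.011906951237068987 35.000038146972656 [-0.   3.6  0.2] [ 0.6   0.24 -0.04] [0.53094859 0.12973835 0.11133209] 4.75
```

```bash
python3 - <<'E'
from h import *
p=ctrl.current_tool_pos()
ctrl.line_to(p+[0,0,.0163],v=.03)
s=lambda:print(np.round(ctrl.current_wrist_force(),1),np.round(ctrl.current_torque(),2),np.round(ctrl.current_tool_pos(),4),round(ctrl.current_grip_width(),4),ctrl.current_time_s())
s()
p2=p+[0,0,.0163]
for d in(10,25,40,55,70):
    ctrl.line_to(p2,frame=down(np.radians(-81.6+d)),v=.1); s()
cv2.imwrite("pics/t1.png",np.hstack([cv2.resize(ctrl.camera("scene")[190:290,280:380],(400,400),interpolation=2),cv2.resize(ctrl.camera("top")[145:245,100:200],(400,400),interpolation=2)]))
E
```

```text
[ 0.9  3.2 -8. ] [ 0.65 -0.11 -0.04] [0.5307 0.1297 0.1275] 0.0118 5.4417
[ 1.3  3.7 -7.2] [ 0.65 -0.12  0.01] [0.5308 0.1296 0.1275] 0.012 5.7667
[ 0.6  2.  -9. ] [ 0.46 -0.13 -0.05] [0.5309 0.1295 0.1275] 0.0119 6.175
[ 1.   1.6 -7.6] [ 0.3  -0.27  0.04] [0.5311 0.1294 0.1276] 0.0118 6.5833
[ 2.2  0.6 -7.7] [ 0.18 -0.42 -0.04] [0.5312 0.1294 0.1276] 0.012 6.9917
[ 3.1  0.4 -7.5] [ 0.06 -0.64  0.04] [0.5313 0.1294 0.1277] 0.0115 7.4
```

View pics/t1.png

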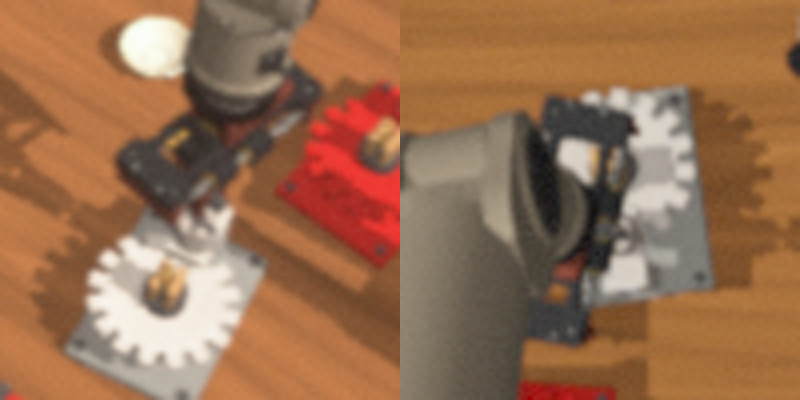

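The gripper still holds the bar (about (190,210) in the left half), twisted about 70°. The vertical force is about 7.5 N, which matches the spring. Lowering and releasing.

```bash
python3 - <<'E'
from h import *
s=lambda:print(np.round(ctrl.current_wrist_force(),1),np.round(ctrl.current_torque(),2),np.round(ctrl.current_tool_pos(),4),ctrl.current_time_s())
for k in range(3):
    ctrl.line_to(ctrl.current_tool_pos()-[0,0,.002],v=.02); s()
ctrl.gripper_open(); ctrl.dwell(.2); s()
p=ctrl.current_tool_pos()
ctrl.line_to(p+[0,0,.12],v=.12)
ctrl.move_joints(np.array([-1.281,0.477,0.022,1.555,-0.011,1.109,-0.083])); s()
g=[]
for n,(x,y) in dict(scene=(295,220),top=(125,175)).items():
    im=ctrl.camera(n); cv2.imwrite(f"pics/{n}2.png",im); g.append(cv2.resize(im[y:y+50,x:x+50],(400,400),interpolation=2))
cv2.imwrite("pics/t2.png",np.hstack(g))
E
```

```text
[ 3.4  0.3 -7.8] [ 0.05 -0.7  -0.01] [0.5313 0.1295 0.1256] 7.75
[ 1.9  1.1 -6.9] [ 0.03 -0.62 -0.04] [0.5314 0.1294 0.1235] 8.0083
[ 1.7  1.1 -7.4] [-0.01 -0.59 -0.04] [0.5314 0.1294 0.1215] 8.2667
[-0.8 -0.2 -0.4] [-0.08  0.06 -0.  ] [0.5314 0.1294 0.1215] 9.7
[0.4 1.  0.4] [-0.03 -0.04  0.04] [0.2636 0.6216 0.223 ] 12.875
```

View pics/t2.png

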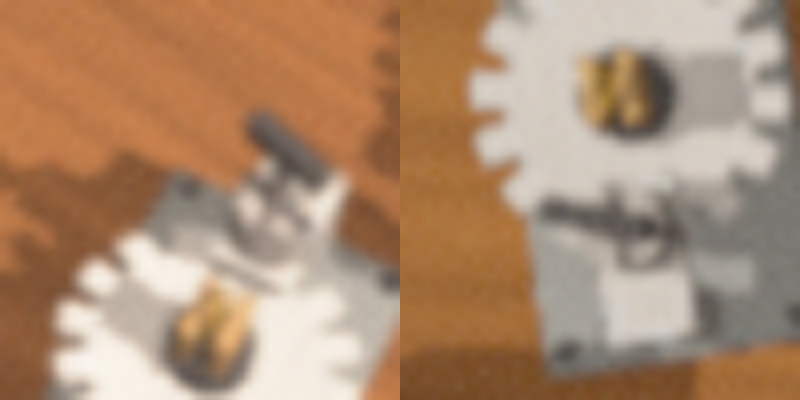

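```bash
python3 - <<'E'
from h import *
for lift in (0,.010,.016):
  for t in (0,60,70,80):
    a=np.radians(8.4+t);u=np.array([np.cos(a),np.sin(a),0])
    if t in(0,60,80) and lift!=.01: continue
    print(lift,t,[np.round((proj(n,np.array([.531,.1294,.129+lift])+s*.022*u)-o+.5)*8+[400*(n=="top"),0]) .tolist() for n,o in(("scene",np.array([295,220])),("top",np.array([125,175]))) for s in(1,-1)])
E
```

```text
0 70 [[318.0, 196.0], [244.0, 129.0], [556.0, 215.0], [664.0, 237.0]]
0.01 0 [[262.0, 188.0], [305.0, 112.0], [596.0, 169.0], [611.0, 280.0]]
0.01 60 [[314.0, 188.0], [254.0, 112.0], [552.0, 204.0], [655.0, 245.0]]
0.01 70 [[321.0, 183.0], [247.0, 116.0], [549.0, 213.0], [658.0, 235.0]]
0.01 80 [[327.0, 178.0], [241.0, 121.0], [548.0, 223.0], [660.0, 226.0]]
0.016 70 [[323.0, 176.0], [248.0, 108.0], [545.0, 212.0], [655.0, 234.0]]
```

The bar ends are at about (255,122)–(320,180) in the left half and (545,210)–(650,232) in the right half. That matches a 10 mm lift and 70° twist, so the plunger is parked. The gauge was never touched.

```bash
python3 -c "
from plant import ctrl
print(ctrl.finish_job(),ctrl.current_time_s())"
```

```text
the job is handed in; nothing more can be done
the job is handed in; nothing more can be done
```

The turntable plunger is parked in its rest notch, about 10 mm up and 70° anticlockwise by the camera check; I never touched the gauge plunger, and handed in at about 13 s with the arm clear (no verdict was returned).

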